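Scrub the dosing beaker and open the parts cleaner

TASK

Get ready to dose parts cleaner: take the long brush that stands in the steel beaker, scrub the inside with two full strokes (each at least 5 cm up and back down to the bottom) without pulling the brush out of the beaker, and leave the brush standing in it. Then open the bottle clamped in the bench bracket: press its push-and-turn cap fully down, twist it about a quarter turn counter-clockwise while pressed, and lift it off. Finish holding the cap in the gripper, level and straight above the bottle, about 6 cm clear of its mouth; do not shift the beaker or the other things on the bench.

Things in the scene. Friction and masses are not known exactly. Their poses are not given: they have to be found in the camera images.
- bottle: white round cleaner bottle, 82 mm across, fixed in a steel bracket (base disc 116 mm across, 10 mm high): neither moves. Origin at the centre of the bracket's underside, on the bench; z is the bottle's axis. Shoulder ends at 122 mm, then a 32 mm neck with bayonet lugs. The closed cap covers 145 to 179 mm above the bench; below it, 122 to 145 mm is free around the neck for fingertips
- bottle_mouth (a point): centre of the top of the sprung seal disc (26 mm across) on the bottle's mouth, 174 mm above the bench, hidden inside the closed cap
- cap_center (a point): centre of the white push-and-turn cap: round, ribbed, 54 mm across, 34 mm high, 40 g, z up; grip it at any yaw. Closed, this lies 162 mm above the bench. Inner tabs sit behind 5 mm catches: it neither turns nor lifts unless pressed down 5.5 to 8.5 mm; pressed, it turns counter-clockwise seen from above (clockwise is blocked) and lifts straight off between 60 and 120 degrees of turn
- cap: the same cap, origin at the centre of its underside, 17 mm below point cap_center; x points to one of its two tabs
- seal (a joint): how far the sprung seal under the cap is pressed: 0 up, 0.0085 m fully down. It pushes back with about 4 N at once and 12.5 N when fully down, and springs back up when the push ends
- beaker: loose upright steel beaker, 68 mm across, 125 mm high, wall 3 mm, floor 6 mm thick, about 0.5 kg. Origin at the centre of its underside
- brush_grip (a point): middle of the wooden handle of the brush, which stands upright in the beaker: handle round, 20 mm across, 95 mm long (its middle about 208 mm above the bench at the start, its top 256 mm), best gripped from above; below it a 7 mm wire, then the head. Brush about 120 g, 250 mm long, z along it, upward
- brush_foot (a point): centre of the flat underside of the brush head (head 49 mm across, 60 mm high), 202.5 mm below brush_grip; 6 mm above the beaker's underside when the brush stands on the beaker's floor
- blue_carton: blue carton 100 x 65 x 45 mm, lying between the bottle and the beaker; bystander, leave alone. Origin at the centre of its underside
- yellow_carton: yellow carton 90 x 150 x 50 mm, at the far side; bystander, leave alone. Origin at the centre of its underside
- bearing: steel bearing ring, 56 mm across, 16 mm high, lying flat nearest the robot; bystander, leave alone. Origin at the centre of its underside
- can: closed can 52 mm across, 130 mm high, at the far side; bystander, leave alone. Origin at the centre of its underside
- screwdriver: screwdriver lying on the left of the bench; bystander, leave alone
- jar: closed jar 60 mm across, 85 mm high, on the right; bystander, leave alone. Origin at the centre of its underside
- tape: roll of tape 90 mm across, 25 mm high, lying flat on the right; bystander, leave alone. Origin at the centre of its underside
Not all that is in view belongs to the job. Of the things that look like the part that bears brush_grip, the smallest one is meant.

How it is judged:
On the way, in this order (a step that is already met when the one before it is completed fails the run):
1. first stroke up inside the beaker, 4 cm or more (z of brush_foot in the frame of beaker above 0.046 m and horizontal distance between brush_foot and beaker below 0.03 m), for 0.05 s.
2. first stroke down to the bottom (within 1 cm) (z of brush_foot in the frame of beaker below 0.016 m and horizontal distance between brush_foot and beaker below 0.03 m), for 0.05 s.
3. second stroke up, 4 cm or more (all of step 1), for 0.05 s.
4. second stroke down to the bottom (within 1 cm) (all of step 2), for 0.05 s.
5. the gripped cap is pressed down 4.5 mm or more (contact force between the fingers and cap above 0.5 N and value of joint seal above 0.0045 m), for 0.05 s.
6. the cap is turned by 37 degrees or more, still on the neck (contact force between the fingers and cap above 0.5 N and angle between the x axis of cap and the x axis of bottle, either way round above 0.65 rad and z of cap_center in the frame of bottle below 0.168 m and horizontal distance between cap_center and bottle below 0.01 m), for 0.05 s.
At the end, for the whole second after the job is handed in: The cap is held still by the fingers, 3 to 15 cm clear above the bottle's mouth, within 3 cm of its axis and 0.3 rad of level, touching nothing of the bottle; the brush stands in the upright beaker with its foot within 1 cm of the floor (all of step 4 and contact force between the fingers and cap above 0.5 N and z of cap_center in the frame of bottle between 0.22 and 0.34 m and horizontal distance between cap_center and bottle below 0.03 m and angle between cap's own z axis and vertical below 0.3 rad and linear speed of cap below 0.02 m/s and contact force between cap and bottle below 0.1 N and angle between beaker's own z axis and vertical below 0.1 rad); the arm keeps its last pose, push and grip.
It fails at once if the brush is pulled out of the beaker (its foot above the rim) (z of brush_foot in the frame of beaker above 0.125 m).
It fails at once if the beaker is shifted by more than 4 cm or tipped (distance of beaker from where it was at the start of the episode above 0.04 m or angle between beaker's own z axis and vertical above 0.35 rad).
It fails at once if a bystander is shifted by more than 3 cm (distance of any of blue_carton, yellow_carton, bearing, can, screwdriver, jar, tape from where it was at the start of the episode above 0.03 m).
It also fails if it takes over 51 s, if anything falls off the work surface, if the arm or the gripper's body presses on something with over 40 N, if the wrist force passes 120 N, or if a joint passes its speed limit or range.

ROBOT

A 6-joint arm with a two-finger parallel gripper is mounted at the origin on the work surface. World frame = base frame: x ahead of the robot, y to its left, z up, the work surface at z = 0. Lengths are in m, angles in rad, forces in N, time in s.
With the tool pointing down it reaches from about 0.4 to 0.925 m from the base axis. Payload 12.5 kg.
Tool frame: the origin (TCP) lies at the very end of the fingers, on their centre line; the grasp point (between the pads) lies 19 mm behind it; z points along the fingers, y is the line along which they close (so a half turn about z gives the same grasp; the last joint's range is limited). The gripper opens to 95 mm and grips with 3 to 60 N. Pads are 20 mm wide; open, the fingers measure 119 mm over their backs; the gripper's body (75 mm by 180 mm) begins 59 mm behind the grasp point.
Start: joints at [-1.308, 0.491, 1.559, -0, 1.092, -0.106], TCP at [0.225, -0.583, 0.215] pointing down, gripper open.
Joint ranges: [-3.1, 3.1], [-0.84, 2.19], [0.05, 2.79], [-1.13, 4.28], [0.06, 2.93], [-2.69, 2.69]. Speed limits (rad/s): [2.22, 2.22, 2.79, 3.14, 3.14, 3.14].

INTERFACE

Orientations are given as a rotation vector (axis times angle).
In Python, from workcell import robot, get_image, camera_model, job gives the robot as it stands.
- The arm moves only by the tool step_arm, never from a script. Its argument "commands" is one flat list of numbers, 6 for each row, row after row: the shift along the tool's x, y, z normalised to -1 to 1, where 1 is 2.5 cm, then the turn, a rotation vector about the tool's x, y, z normalised to -1 to 1, where 1 is 8 degrees. In form: [dx, dy, dz, wx, wy, wz, dx, dy, dz, wx, wy, wz, ...]. A call has exactly 5 rows; each row shifts and turns the commanded pose from where the row before left it, along the tool's axes as they then stand; what a row does not reach is not made up. A row lasts 1/10 s, in which the tool goes at most 50 mm and 8.59 degrees, less where a joint would pass 70% of its speed; a pose out of reach is approached as far as the arm can. A call with a number of a shift or a turn outside -1 to 1 is refused whole. A call with a gripper value outside its range is refused whole. "hand" is the opening, from -1 (shut) to 1 (fully open), set as the call begins (left out, the last holds). The fingers move at their own pace and stop on an object; the grip force is fixed at half the most. Time passes only in rows, so rows that do not move let the fingers close, or fill a call up. It gives the time, the measured TCP pose, the force, the opening and the grip force at its end, in the units of the state.
- robot.get_obs(): the state, without advancing time (a new reading comes with each control period).
- get_image(name): name is "side" or "top"; returns the picture (420x560x3 uint8, red, green, blue); there is no depth.
- camera_model(name): a dict with "fx", "fy", "cx", "cy" (pixels), "R" (3x3) and "t" (3): a world point X has camera coordinates R X + t. Camera axes: x right, y down, z forward; pixel columns grow to the right and rows downward; lengths in m; the calibration is good to about 2 mm. A picture is of the moment at which its call begins. camera_model takes no time and is no camera call.
- job.close_job(): hands the job in; it is judged then, once.
The state is a dict: "t": time; "joint_positions": joint angles; "joint_vel": joint speeds; "effort": joint torques, N m; "eef_pos": TCP position; "ee_rot": TCP orientation; "ft_force": force on the tool from outside, world axes, zero at the start; "ft_torque": the same for the moment, N m; "opening": finger opening in m; "finger_force": force on a finger pad.
Only numpy, scipy, OpenCV 4.12 (cv2) and the standard library are available. Lean on these libraries where they do the work, as an engineer would, in place of code of your own. Each camera call takes 0.05 s, during which the arm holds its last target. There are 200 camera calls.

## Working session

There is one attempt and no reset: what is moved stays moved. The work goes in short steps, Python scripts to look and compute and a tool call to move; the robot and the scene stay as the last step left them, time stands still between calls to the robot, and variables do not carry over. Pictures are saved under pics/ and viewed, at most 10 in all, crops included, and the job is handed in when it is done.

Besides the shell and the picture viewer there is one more tool, called after "Request:" as name(argument=value, ...), one argument or row to a line, values as JSON. step_arm: Moves the arm, as the interface text tells. Its arguments: {"type":"object","properties":{"commands":{"type":"array"},"hand":{"type":"number"}},"required":["commands"]}

```bash
mkdir -p pics; python3 - <<'E'
from workcell import robot,get_image,camera_model
import cv2,numpy as np
for n in("side","top"):
    im=get_image(n);cv2.imwrite(f"pics/{n}0.png",im[:,:,::-1])
    c=camera_model(n);print(n,c["fx"],c["cx"],c["cy"],np.round(c["R"],4).tolist(),np.round(c["t"],4).tolist())
o=robot.get_obs();print(o["t"],o["eef_pos"],o["ee_rot"],o["opening"])
E
```

```text
side 522.8864540570555 286.4351050449045 209.2633038432768 [[-0.7966, -0.6043, 0.0162], [-0.4147, 0.5267, -0.742], [0.4398, -0.5979, -0.6702]] [0.4839, 0.3552, 1.0499]
top 479.1177422163955 282.833612405834 200.85396679915414 [[0.0444, -0.999, -0.0023], [-0.9781, -0.043, -0.2034], [0.2031, 0.0113, -0.9791]] [-0.0256, 0.6456, 1.2457]
0.1 [ 0.2252764  -0.58275764  0.21412135] [-3.08735529e+00 -5.75821752e-01  1.25805381e-04] 0.09511771866354621
```

View pics/side0.png

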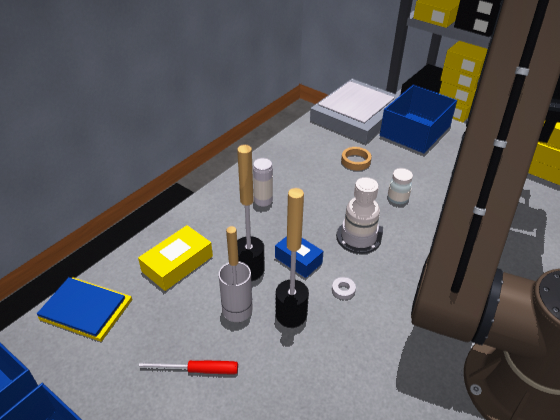

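View pics/top0.png

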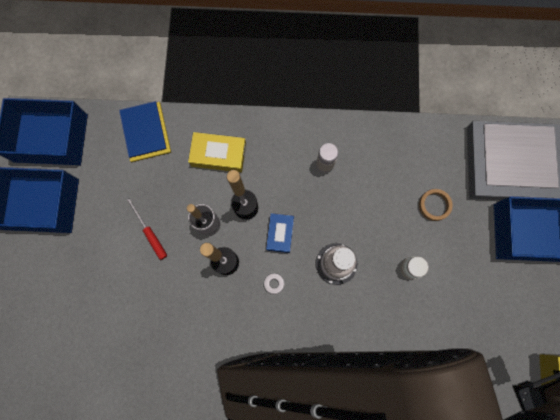

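The side view shows three brushes: (233,245) small, in the steel beaker; (246,175) and (295,220), larger, in black stands. In the top view they are at (193,208), (234,177) and (207,250). I choose the small one in the beaker. The capped bottle is at side (366,190) and top (343,260).

```bash
cat > h.py <<'E'
import numpy as np,cv2
from workcell import camera_model
def ray(n,p):
    c=camera_model(n);R=np.array(c["R"]);t=np.array(c["t"])
    d=R.T@[(p[0]-c["cx"])/c["fx"],(p[1]-c["cy"])/c["fy"],1];return -R.T@t,d
def plane(n,p,z):
    o,d=ray(n,p);return o+d*(z-o[2])/d[2]
def tri(a,b):
    A=np.zeros((3,3));v=np.zeros(3)
    for n,p in(("side",a),("top",b)):
        o,d=ray(n,p);d=d/np.linalg.norm(d);M=np.eye(3)-np.outer(d,d);A+=M;v+=M@o
    return np.linalg.solve(A,v)
def proj(n,X):
    c=camera_model(n);q=np.array(c["R"])@X+c["t"];return np.array([q[0]/q[2]*c["fx"]+c["cx"],q[1]/q[2]*c["fy"]+c["cy"]])
E
python3 - <<'E'
from h import *
np.set_printoptions(precision=4,suppress=True)
S=cv2.imread("pics/side0.png");T=cv2.imread("pics/top0.png")
for n,im in(("side",S),("top",T)):
    h=cv2.cvtColor(im,cv2.COLOR_BGR2HSV);m=cv2.inRange(h,(10,80,70),(23,220,255))
    k,l,st,ce=cv2.connectedComponentsWithStats(m)
    for i in range(1,k):
        if st[i,4]>60 and 100<ce[i,0]<450 and ce[i,1]>130:
            r=cv2.minAreaRect(np.argwhere(l==i)[:,::-1].astype(np.float32));print(n,st[i],ce[i],cv2.boxPoints(r).round(1).tolist())
    # bright low-sat
    m=cv2.inRange(h,(0,0,165),(180,60,255));k,l,st,ce=cv2.connectedComponentsWithStats(m)
    for i in range(1,k):
        if st[i,4]>60 and 150<ce[i,0]<450 and ce[i,1]>130: print(n,"white",st[i],ce[i])
a=cv2.resize(S[140:340,190:420],None,fx=2.6,fy=2.6,interpolation=2)[:520]
b=cv2.resize(T[150:310,170:380],None,fx=2.6,fy=2.6,interpolation=2)
# combined crop: side beaker/bottle and top
c=np.zeros((520,800,3),np.uint8)
a=cv2.resize(S[150:340,200:400],(400,380),interpolation=2);b=cv2.resize(T[160:300,170:370],(400,280),interpolation=2)
c[:380,:400]=a;c[:280,400:]=b;cv2.imwrite("pics/crop1.png",c)
E
```

```text
side [   0   84  327  217 5718] [147.1682 192.4769] [[-12.899999618530273, 279.3999938964844], [313.8999938964844, 74.69999694824219], [327.1000061035156, 95.69999694824219], [0.30000001192092896, 300.3999938964844]]
side [237 144  16  61 798] [245.1416 173.6967] [[236.6999969482422, 144.1999969482422], [250.8000030517578, 143.6999969482422], [253.0, 203.89999389648438], [238.89999389648438, 204.39999389648438]]
side [342 147  29  24 482] [355.9295 158.2282] [[342.0, 147.0], [370.0, 147.0], [370.0, 170.0], [342.0, 170.0]]
side [287 188  17  63 904] [294.4159 218.3396] [[285.6000061035156, 249.8000030517578], [288.20001220703125, 187.60000610351562], [303.3999938964844, 188.1999969482422], [300.79998779296875, 250.39999389648438]]
side [226 226  12  40 364] [232.0412 245.3434] [[225.60000610351562, 226.39999389648438], [235.3000030517578, 225.5], [238.6999969482422, 264.6000061035156], [229.0, 265.3999938964844]]
side white [   92   117   365   283 31836] [310.0222 251.7819]
side white [160 239  31  22 347] [174.4582 249.366 ]
side white [297 245  13  11  77] [302.961  250.0779]
side 
[... 470 characters left out ...]
83.0]]
top [420 189  32  32 368] [435.663  204.4158] [[414.0, 204.0], [435.5, 182.5], [457.5, 204.5], [436.0, 226.0]]
top [187 204  13  10  68] [191.7059 208.5294] [[185.5, 207.5], [190.5, 202.5], [200.0, 212.0], [195.0, 217.0]]
top [200 243  17  16 172] [207.1628 249.5291] [[197.0, 250.3000030517578], [205.0, 239.6999969482422], [217.0, 248.6999969482422], [209.0, 259.29998779296875]]
top white [205 142  23  17 305] [216.2787 149.4656]
top white [320 143  18  17 228] [328.3202 151.2105]
top white [274 223  12  19 186] [279.9516 231.9355]
top white [333 247  22  27 409] [343.8729 258.7335]
top white [408 257  20  20 302] [417.957  266.3179]
top white [265 274  19  19 204] [274.0147 282.9559]
```

View pics/crop1.png

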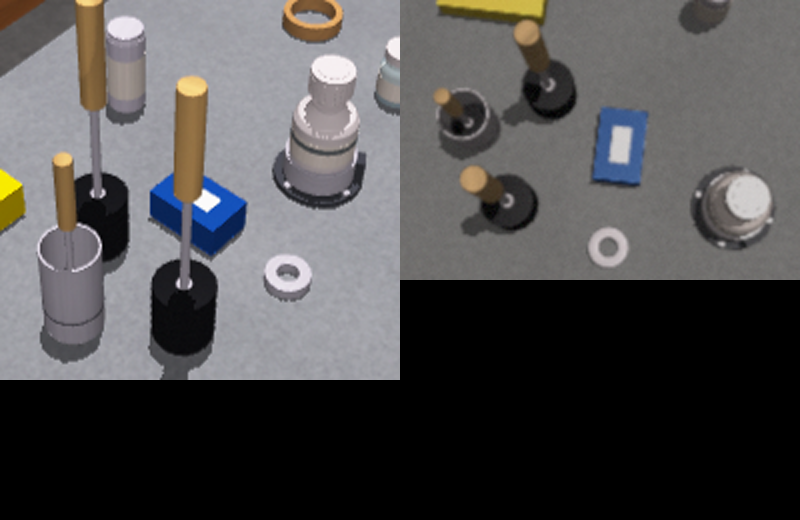

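The crop confirms it: the smallest brush stands in the steel beaker, handle top at side (231.5,229) and top (191,208). The two large ones stand free in black heads on the bench. The cap top is at side (366.5,184) and top (344,257.5).

```bash
python3 - <<'E'
from h import *
np.set_printoptions(precision=4,suppress=True)
for n,a,b,z in(("brushtop",(231.3,229.5),(191,208.3),.256),("rim",(235,274),(202,217),.125),("B1top",(245,147.5),(233,174),.33),("B2top",(295.8,191.5),(207.3,249),.33),("cap",(366.5,184.5),(344,258),.179)):
    X=tri(a,b);print(n,X,plane("side",a,z),plane("top",b,z), proj("side",X)-a,proj("top",X)-b)
# handle bottom
print("hb side",plane("side",(234.5,264),.16))
# bases: B1 head, B2 head, tops crop -> z~.1?
print(plane("top",(344,264),.01),"base top; side",plane("side",(360,237),.0))
for b in((200+48,160+41),(170+54,160+101)): print("stand wire",b,plane("top",b,.06))
for p in((273.9,283),): print("bearing",plane("top",p,.016))
print("carton",plane("top",(280,233),.045))
from workcell import robot
o=robot.get_obs();print(cv2.Rodrigues(o["ee_rot"])[0])
E
```

```text
brushtop [0.5814 0.2148 0.2531] [0.5807 0.2173 0.256 ] [0.5797 0.2135 0.256 ] [0.6799 0.195 ] [-0.2677 -0.518 ]
rim [0.584  0.2117 0.1185] [0.5811 0.2161 0.125 ] [0.582 0.21  0.125] [0.4813 0.1311] [-0.1782 -0.3603]
B1top [0.637  0.1075 0.3624] [0.6659 0.0732 0.33  ] [0.6469 0.1122 0.33  ] [-0.7767 -0.2486] [0.3408 0.6652]
B2top [0.4776 0.1516 0.3614] [0.5002 0.1214 0.33  ] [0.4796 0.1562 0.33  ] [0.6554 0.1656] [-0.2365 -0.5296]
cap [ 0.4883 -0.1537  0.1755] [ 0.4873 -0.1494  0.179 ] [ 0.4872 -0.1536  0.179 ] [0.3779 0.0718] [-0.1401 -0.3466]
hb side [0.5782 0.2183 0.16  ]
[ 0.4861 -0.1744  0.01  ] base top; side [ 0.4857 -0.1553  0.    ]
stand wire (248, 201) [0.6428 0.0988 0.06  ]
stand wire (224, 261) [0.4759 0.1534 0.06  ]
bearing [0.4252 0.0178 0.016 ]
carton [0.5602 0.0069 0.045 ]
[[ 0.9328  0.3605 -0.0003]
 [ 0.3605 -0.9328  0.001 ]
 [ 0.0001 -0.001  -1.    ]]
```

Request:
step_arm(
  commands=[0,0,-0.74,0,0,-0.67,0,0,-0.74,0,0,-0.67,0,0,-0.74,0,0,-0.67,0,0,-0.74,0,0,-0.67,0,0,-0.74,0,0,-0.67],
  hand=1,
)

```text
t: 0.6
eef_pos: [0.2253, -0.5828, 0.3076]
ee_rot: [-2.868, -1.281, -0.0]
ft_force: [-0.4, -0.8, -1.0]
opening: 0.095
finger_force: 0.0
```

Request:
step_arm(
  commands=[0,0,-0.74,0,0,-0.67,0,0,-0.74,0,0,-0.67,0,0,-0.74,0,0,-0.67,0,0,-0.74,0,0,-0.67,0,0,-0.74,0,0,-0.67],
)

```text
t: 1.1
eef_pos: [0.2253, -0.5828, 0.4001]
ee_rot: [-2.493, -1.911, -0.0]
ft_force: [-0.1, -0.2, -0.7]
opening: 0.0951
finger_force: 0.0
```

```bash
cat > g.py <<'E'
import sys
from h import *
from workcell import robot
np.set_printoptions(precision=4,suppress=True)
o=robot.get_obs();R=cv2.Rodrigues(np.array(o["ee_rot"]))[0];p=np.array(o["eef_pos"])
g=np.array([float(v) for v in sys.argv[1:4]])
print(o["t"],p,"yaw_y",np.degrees(np.arctan2(R[1,1],R[0,1])),"q",np.array(o["joint_positions"]),"F",np.array(o["ft_force"]),o["opening"],o["finger_force"])
print("units",R.T@(g-p)/.025); print(R)
E
python3 g.py 0.5805 0.2155 0.40
```

```text
1.1 [ 0.2253 -0.5828  0.4001] yaw_y -15.046990606379355 q [-1.3076  0.3741  1.2649  0.      1.5033 -1.045 ] F [-0.1466 -0.2162 -0.6766] 0.09513693275575565 0.0
units [34.5263  5.4305  0.0197]
[[ 0.2596  0.9657 -0.0002]
 [ 0.9657 -0.2596  0.0006]
 [ 0.0005 -0.0003 -1.    ]]
```

Request:
step_arm(
  commands=[0.986,0.155,0,0,0,0,0.986,0.155,0,0,0,0,0.986,0.155,0,0,0,0,0.986,0.155,0,0,0,0,0.986,0.155,0,0,0,0],
)

```text
t: 1.6
eef_pos: [0.2767, -0.4681, 0.3993]
ee_rot: [-2.497, -1.906, -0.0]
ft_force: [1.0, 0.1, 0.1]
opening: 0.0949
finger_force: 0.0
```

Request:
step_arm(
  commands=[0.986,0.155,0,0,0,0,0.986,0.155,0,0,0,0,0.986,0.155,0,0,0,0,0.986,0.155,0,0,0,0,0.986,0.155,0,0,0,0],
)

```text
t: 2.1
eef_pos: [0.3278, -0.3544, 0.3994]
ee_rot: [-2.497, -1.906, 0.0]
ft_force: [0.1, -0.2, -0.1]
opening: 0.0952
finger_force: 0.0
```

Request:
step_arm(
  commands=[0.986,0.155,0,0,0,0,0.986,0.155,0,0,0,0,0.986,0.155,0,0,0,0,0.986,0.155,0,0,0,0,0.986,0.155,0,0,0,0],
)

```text
t: 2.6
eef_pos: [0.379, -0.2405, 0.3994]
ee_rot: [-2.497, -1.906, 0.0]
ft_force: [-0.5, 0.7, -0.1]
opening: 0.0951
finger_force: 0.0
```

Request:
step_arm(
  commands=[0.986,0.155,0,0,0,0,0.986,0.155,0,0,0,0,0.986,0.155,0,0,0,0,0.986,0.155,0,0,0,0,0.986,0.155,0,0,0,0],
)

```text
t: 3.1
eef_pos: [0.4301, -0.1267, 0.3994]
ee_rot: [-2.497, -1.906, 0.0]
ft_force: [0.5, -0.4, -0.0]
opening: 0.0947
finger_force: 0.0
```

Request:
step_arm(
  commands=[0.986,0.155,0,0,0,0,0.986,0.155,0,0,0,0,0.986,0.155,0,0,0,0,0.986,0.155,0,0,0,0,0.986,0.155,0,0,0,0],
)

```text
t: 3.6
eef_pos: [0.4813, -0.013, 0.3994]
ee_rot: [-2.497, -1.906, 0.001]
ft_force: [0.8, -0.8, 0.0]
opening: 0.0953
finger_force: 0.0
```

Request:
step_arm(
  commands=[0.986,0.155,0,0,0,0,0.986,0.155,0,0,0,0,0.986,0.155,0,0,0,0,0.986,0.155,0,0,0,0,0.986,0.155,0,0,0,0],
)

```text
t: 4.1
eef_pos: [0.5324, 0.1009, 0.3993]
ee_rot: [-2.497, -1.907, 0.001]
ft_force: [-0.0, -0.5, 0.3]
opening: 0.095
finger_force: 0.0
```

Request:
step_arm(
  commands=[0.986,0.155,0,0,0,0,0.986,0.155,0,0,0,0,0.986,0.155,0,0,0,0,0.986,0.155,0,0,0,0,0.986,0.155,0,0,0,0],
)

```text
t: 4.6
eef_pos: [0.5836, 0.2146, 0.3992]
ee_rot: [-2.497, -1.907, 0.001]
ft_force: [-0.3, -0.3, 0.6]
opening: 0.0953
finger_force: 0.0
```

```bash
python3 g.py 0.5805 0.2155 0.205
```

```text
4.6 [0.5836 0.2146 0.3992] yaw_y -15.264031877112412 q [ 0.2462  0.3692  1.2745 -0.0001  1.4987  0.5127] F [-0.2538 -0.3004  0.6329] 0.09527407005746659 0.0
units [ 0.0057 -0.1254  7.7678]
[[ 0.2633  0.9647 -0.0007]
 [ 0.9647 -0.2633 -0.0003]
 [-0.0005 -0.0006 -1.    ]]
```

Request:
step_arm(
  commands=[0,-0.12,0.9,0,0,0,0,0,0.9,0,0,0,0,0,0.9,0,0,0,0,0,0.9,0,0,0,0,0,0.9,0,0,0],
)

```text
t: 5.1
eef_pos: [0.5803, 0.2144, 0.2859]
ee_rot: [-2.497, -1.907, 0.001]
ft_force: [-0.9, 0.1, 1.2]
opening: 0.0951
finger_force: 0.0
```

Request:
step_arm(
  commands=[0,0,0.8,0,0,0,0,0,0.8,0,0,0,0,0,0.8,0,0,0,0,0,0.5,0,0,0,0,0,0.37,0,0,0],
)

```text
t: 5.6
eef_pos: [0.5803, 0.2143, 0.2044]
ee_rot: [-2.497, -1.906, 0.001]
ft_force: [-0.3, -0.8, 0.3]
opening: 0.0951
finger_force: 0.0
```

```bash
python3 g.py 0.5805 0.2155 0.205; python3 - <<'E'
from h import *
from workcell import get_image
c=np.zeros((400,800,3),np.uint8)
S=get_image("side")[:,:,::-1];T=get_image("top")[:,:,::-1]
cv2.imwrite("pics/s1.png",S);cv2.imwrite("pics/t1.png",T)
c[:,:400]=cv2.resize(S[150:340,140:330],(400,400));c[:,400:]=cv2.resize(T[140:310,120:290],(400,400))
cv2.imwrite("pics/crop2.png",c)
E
```

```text
5.6 [0.5803 0.2143 0.2044] yaw_y -15.27114603581209 q [ 0.2471  0.4922  1.5867 -0.0001  1.0637  0.5137] F [-0.2966 -0.8244  0.3134] 0.09511395271264513 0.0
units [ 0.0472 -0.0063 -0.0251]
[[ 0.2634  0.9647 -0.0009]
 [ 0.9647 -0.2634 -0.0003]
 [-0.0006 -0.0008 -1.    ]]
```

View pics/crop2.png

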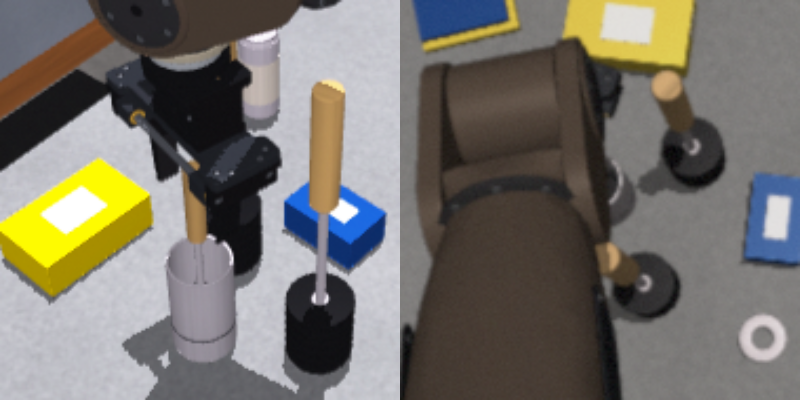

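The side view shows the handle, at about (193,190) in the crop, between the open fingers. Both large brushes are untouched. Now close.

Request:
step_arm(
  commands=[0,0,0,0,0,0,0,0,0,0,0,0,0,0,0,0,0,0,0,0,0,0,0,0,0,0,0,0,0,0],
  hand=-1,
)

```text
t: 6.2
eef_pos: [0.5805, 0.2144, 0.2056]
ee_rot: [2.497, 1.906, 0.001]
ft_force: [0.3, 0.9, -0.1]
opening: 0.0608
finger_force: 0.0
```

Request:
step_arm(
  commands=[0,0,0,0,0,0,0,0,0,0,0,0,0,0,0,0,0,0,0,0,0,0,0,0,0,0,0,0,0,0],
)

```text
t: 6.7
eef_pos: [0.5805, 0.2144, 0.2053]
ee_rot: [2.497, 1.907, -0.0]
ft_force: [-0.1, -0.5, 0.0]
opening: 0.0207
finger_force: 0.1
```

Now the first stroke: up 5.6 cm gently, after the grip has built up.

Request:
step_arm(
  commands=[0,0,0,0,0,0,0,0,0,0,0,0,0,0,0,0,0,0,0,0,-0.2,0,0,0,0,0,-0.3,0,0,0],
)

```text
t: 7.2
eef_pos: [0.5803, 0.2143, 0.218]
ee_rot: [-2.497, -1.906, 0.001]
ft_force: [0.4, 0.2, -1.5]
opening: 0.0199
finger_force: 30.0
```

Request:
step_arm(
  commands=[0,0,-0.35,0,0,0,0,0,-0.35,0,0,0,0,0,-0.35,0,0,0,0,0,-0.35,0,0,0,0,0,-0.35,0,0,0],
)

```text
t: 7.7
eef_pos: [0.5805, 0.2144, 0.2625]
ee_rot: [2.497, 1.906, 0.0]
ft_force: [-0.2, 0.2, -2.3]
opening: 0.0196
finger_force: 30.0
```

```bash
python3 g.py 0.5805 0.2144 0.265; python3 - <<'E'
from h import *
from workcell import get_image
S=get_image("side")[:,:,::-1]
cv2.imwrite("pics/crop3.png",cv2.resize(S[150:340,140:330],(570,570)))
E
```

```text
7.7 [0.5805 0.2144 0.2625] yaw_y -15.27001826602089 q [ 0.2471  0.44    1.5129 -0.0001  1.1884  0.5137] F [-0.2197  0.196  -2.3416] 0.019579468928080046 29.998674988746643
units [ 0.0005  0.0004 -0.1002]
[[ 0.2634  0.9647  0.0003]
 [ 0.9647 -0.2634 -0.    ]
 [ 0.0001  0.0003 -1.    ]]
```

View pics/crop3.png

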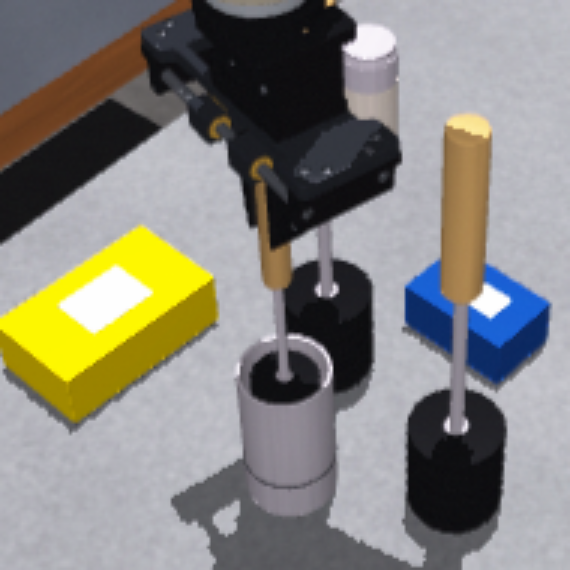

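The picture shows the brush lifted about 57 mm, its head inside the beaker at about (285,375), and the beaker still on the bench. Now down, up and down again.

Request:
step_arm(
  commands=[0,0,0.5,0,0,0,0,0,0.6,0,0,0,0,0,0.6,0,0,0,0,0,0.52,0,0,0,0,0,0,0,0,0],
)

```text
t: 8.25
eef_pos: [0.58, 0.2142, 0.2041]
ee_rot: [-2.496, -1.906, 0.003]
ft_force: [0.2, 0.5, -1.3]
opening: 0.0196
finger_force: 30.0
```

Request:
step_arm(
  commands=[0,0,0,0,0,0,0,0,-0.5,0,0,0,0,0,-0.6,0,0,0,0,0,-0.6,0,0,0,0,0,-0.5,0,0,0],
)

```text
t: 8.75
eef_pos: [0.5807, 0.2144, 0.2629]
ee_rot: [2.496, 1.906, 0.002]
ft_force: [-0.5, -0.2, -1.3]
opening: 0.0195
finger_force: 30.0
```

Request:
step_arm(
  commands=[0,0,0,0,0,0,0,0,0,0,0,0,0,0,0.5,0,0,0,0,0,0.6,0,0,0,0,0,0.6,0,0,0],
)

```text
t: 9.25
eef_pos: [0.58, 0.2142, 0.2165]
ee_rot: [-2.496, -1.906, 0.003]
ft_force: [0.3, -0.0, -1.1]
opening: 0.0194
finger_force: 30.0
```

Request:
step_arm(
  commands=[0,0,0.45,0,0,0,0,0,0.05,0,0,0,0,0,0.02,0,0,0,0,0,0,0,0,0,0,0,0,0,0,0],
)

```text
t: 9.75
eef_pos: [0.5807, 0.2144, 0.2061]
ee_rot: [2.497, 1.906, 0.001]
ft_force: [-0.0, -0.1, -1.2]
opening: 0.0195
finger_force: 30.0
```

Request:
step_arm(
  commands=[0,0,0.06,0,0,0,0,0,0,0,0,0,0,0,0,0,0,0,0,0,0,0,0,0,0,0,0,0,0,0],
)

```text
t: 10.25
eef_pos: [0.5805, 0.2144, 0.2041]
ee_rot: [2.497, 1.907, 0.0]
ft_force: [-0.4, -0.2, -1.1]
opening: 0.0199
finger_force: 30.0
```

Request:
step_arm(
  commands=[0,0,0,0,0,0,0,0,0,0,0,0,0,0,0,0,0,0,0,0,0,0,0,0,0,0,0,0,0,0],
  hand=1,
)

```text
t: 10.75
eef_pos: [0.5805, 0.2144, 0.2041]
ee_rot: [2.497, 1.907, 0.0]
ft_force: [-0.6, -0.2, -0.3]
opening: 0.0541
finger_force: 0.0
```

Request:
step_arm(
  commands=[0,0,0,0,0,0,0,0,0,0,0,0,0,0,-0.3,0,0,0,0,0,-0.6,0,0,0,0,0,-0.9,0,0,0],
)

```text
t: 11.25
eef_pos: [0.5802, 0.2143, 0.2492]
ee_rot: [-2.496, -1.906, 0.003]
ft_force: [-0.2, -0.4, -0.1]
opening: 0.0927
finger_force: 0.0
```

Request:
step_arm(
  commands=[0,0,-1,0,0,0,0,0,-1,0,0,0,0,0,-1,0,0,0,0,0,-1,0,0,0,0,0,-1,0,0,0],
)

```text
t: 11.75
eef_pos: [0.5803, 0.2144, 0.3759]
ee_rot: [2.497, 1.906, 0.001]
ft_force: [-0.2, 0.0, 0.2]
opening: 0.0951
finger_force: 0.0
```

Request:
step_arm(
  commands=[0,0,-0.9,0,0,0,0,0,0,0,0,0,0,0,0,0,0,0,0,0,0,0,0,0,0,0,0,0,0,0],
)

```text
t: 12.25
eef_pos: [0.5803, 0.2143, 0.3956]
ee_rot: [-2.496, -1.906, 0.003]
ft_force: [0.2, 0.6, -0.1]
opening: 0.0953
finger_force: 0.0
```

```bash
python3 g.py 0.488 -0.152 0.30
```

```text
12.25 [0.5803 0.2143 0.3956] yaw_y -15.270050557414697 q [ 0.2471  0.3653  1.2893 -0.0001  1.4888  0.5137] F [ 0.2292  0.601  -0.0674] 0.09526246077187182 0.0
units [-15.1049   0.3034   3.8376]
[[ 0.2634  0.9647 -0.0016]
 [ 0.9647 -0.2634 -0.0005]
 [-0.0009 -0.0014 -1.    ]]
```

Request:
step_arm(
  commands=[-1,0.02,0,0,0,0,-1,0.02,0,0,0,0,-1,0.02,0,0,0,0,-1,0.02,0,0,0,0,-1,0.02,0,0,0,0],
)

```text
t: 12.75
eef_pos: [0.5495, 0.0922, 0.396]
ee_rot: [-2.496, -1.906, 0.002]
ft_force: [0.3, -0.1, -0.9]
opening: 0.0949
finger_force: 0.0
```

Request:
step_arm(
  commands=[-1,0.02,0,0,0,0,-1,0.02,0,0,0,0,-1,0.02,0,0,0,0,-1,0.02,0,0,0,0,-1,0.02,0,0,0,0],
)

```text
t: 13.25
eef_pos: [0.519, -0.029, 0.3961]
ee_rot: [-2.496, -1.906, 0.001]
ft_force: [0.6, 0.1, 0.4]
opening: 0.095
finger_force: 0.0
```

Request:
step_arm(
  commands=[-1,0.02,0,0,0,0,-1,0.02,0,0,0,0,-1,0.02,0,0,0,0,-1,0.02,0,0,0,0,-1,0.02,0,0,0,0],
)

```text
t: 13.75
eef_pos: [0.4885, -0.1503, 0.3961]
ee_rot: [-2.496, -1.906, 0.001]
ft_force: [-0.0, 0.4, 0.7]
opening: 0.0951
finger_force: 0.0
```

Request:
step_arm(
  commands=[-0.1,0,0.6,0,0,0,0,0,0.8,0,0,0,0,0,0.8,0,0,0,0,0,0.8,0,0,0,0,0,0.8,0,0,0],
)

```text
t: 14.25
eef_pos: [0.488, -0.1517, 0.3004]
ee_rot: [-2.496, -1.906, 0.001]
ft_force: [0.3, 0.7, -0.7]
opening: 0.0948
finger_force: 0.0
```

```bash
python3 g.py 0.488 -0.152 0.15; python3 - <<'E'
from h import *
from workcell import get_image
c=np.zeros((400,800,3),np.uint8)
S=get_image("side")[:,:,::-1];T=get_image("top")[:,:,::-1]
cv2.imwrite("pics/s2.png",S)
c[:,:400]=cv2.resize(S[110:260,290:440],(400,400));c[:,400:]=cv2.resize(S[150:340,140:330],(400,400))
cv2.imwrite("pics/crop4.png",c)
# predicted cap-top centre for estimate
print(proj("side",np.array([.488,-.152,.179])))
E
```

```text
14.25 [ 0.488  -0.1517  0.3004] yaw_y -15.27354716104673 q [-0.4306  0.2445  1.71   -0.0001  1.1878 -0.164 ] F [ 0.2532  0.6653 -0.7497] 0.09477580063128517 0.0
units [-0.0121  0.0056  6.0145]
[[ 0.2634  0.9647 -0.0007]
 [ 0.9647 -0.2634  0.0002]
 [ 0.     -0.0007 -1.    ]]
[366.81946954 183.83322059]
```

View pics/crop4.png

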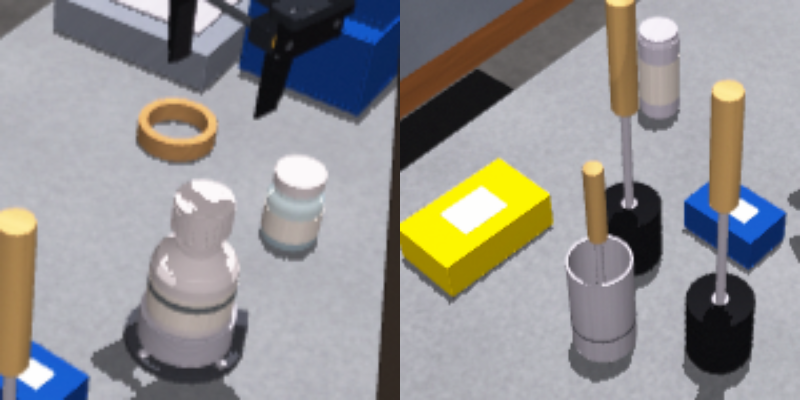

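The left half shows the cap top at side (366.5,183), matching the predicted (366.8,183.8). The right half shows the brush standing in the upright beaker, bystanders unmoved.

Request:
step_arm(
  commands=[0,0,0.8,0,0,0,0,0,0.8,0,0,0,0,0,0.8,0,0,0,0,0,0.8,0,0,0,0,0,0.7,0,0,0],
)

```text
t: 14.85
eef_pos: [0.4885, -0.1518, 0.204]
ee_rot: [2.497, 1.906, 0.0]
ft_force: [-0.3, -0.4, -0.2]
opening: 0.0948
finger_force: 0.0
```

Request:
step_arm(
  commands=[0,0,0.6,0,0,0,0,0,0.6,0,0,0,0,0,0.5,0,0,0,0,0,0.4,0,0,0,0,0,0.2,0,0,0],
)

```text
t: 15.35
eef_pos: [0.4884, -0.1518, 0.1463]
ee_rot: [-2.497, -1.906, 0.0]
ft_force: [0.2, 0.4, 0.0]
opening: 0.095
finger_force: 0.0
```

Request:
step_arm(
  commands=[0,0,0,0,0,0,0,0,0,0,0,0,0,0,0,0,0,0,0,0,0,0,0,0,0,0,0,0,0,0],
  hand=-1,
)

```text
t: 15.85
eef_pos: [0.4884, -0.1518, 0.1469]
ee_rot: [2.496, 1.906, 0.0]
ft_force: [0.4, -0.7, -0.0]
opening: 0.0605
finger_force: 0.0
```

Request:
step_arm(
  commands=[0,0,0,0,0,0,0,0,0,0,0,0,0,0,0,0,0,0,0,0,0,0,0,0,0,0,0,0,0,0],
)

```text
t: 16.35
eef_pos: [0.4883, -0.1518, 0.1468]
ee_rot: [2.497, 1.906, 0.0]
ft_force: [-1.6, 0.8, 3.3]
opening: 0.0533
finger_force: 30.0
```

```bash
python3 g.py 0.488 -0.152 0.1365
```

```text
16.35 [ 0.4883 -0.1518  0.1468] yaw_y -15.269363957780616 q [-0.4305  0.4187  1.9113 -0.0001  0.8113 -0.164 ] F [-1.6496  0.7513  3.3391] 0.05329031140182926 30.00060885446146
units [-0.0118 -0.0106  0.4106]
[[ 0.2634  0.9647  0.0002]
 [ 0.9647 -0.2634 -0.0002]
 [-0.0001  0.0002 -1.    ]]
```

Request:
step_arm(
  commands=[0,0,0.1,0,0,0,0,0,0.1,0,0,0,0,0,0.1,0,0,0,0,0,0,0,0,0,0,0,0,0,0,0],
)

```text
t: 16.85
eef_pos: [0.4884, -0.1518, 0.1395]
ee_rot: [2.496, 1.906, 0.0]
ft_force: [-2.8, 1.5, 11.7]
opening: 0.0534
finger_force: 30.0
```

Request:
step_arm(
  commands=[0,0,0.03,0,0,0,0,0,0,0,0,-0.5,0,0,0,0,0,-0.6,0,0,0,0,0,-0.6,0,0,0,0,0,-0.6],
)

```text
t: 17.35
eef_pos: [0.4882, -0.1516, 0.1388]
ee_rot: [2.156, 2.285, 0.0]
ft_force: [-3.1, 1.3, 11.3]
opening: 0.0535
finger_force: 30.0
```

```bash
python3 g.py 0.4883 -0.1518 0.1387
```

```text
17.35 [ 0.4882 -0.1516  0.1388] yaw_y 3.315420934996111 q [-0.4304  0.4301  1.9196  0.0001  0.7918 -0.4884] F [-3.1075  1.3485 11.2576] 0.05346091670153633 30.001411945559084
units [-0.0078  0.0041  0.0035]
[[-0.0578  0.9983  0.0001]
 [ 0.9983  0.0578  0.0001]
 [ 0.0001  0.0001 -1.    ]]
```

Request:
step_arm(
  commands=[0,0,0,0,0,-0.6,0,0,0,0,0,-0.6,0,0,0,0,0,-0.6,0,0,0,0,0,-0.6,0,0,0,0,0,-0.6],
)

```text
t: 17.85
eef_pos: [0.4876, -0.1512, 0.1386]
ee_rot: [-1.633, -2.682, -0.0]
ft_force: [-6.1, 2.6, 10.5]
opening: 0.0531
finger_force: 30.0
```

Request:
step_arm(
  commands=[0,0,0,0,0,-0.6,0,0,0,0,0,-0.6,0,0,0,0,0,-0.6,0,0,0,0,0,-0.6,0,0,0,0,0,-0.6],
)

```text
t: 18.35
eef_pos: [0.487, -0.1513, 0.1384]
ee_rot: [-1.039, -2.962, 0.0]
ft_force: [-9.3, 1.5, 12.1]
opening: 0.0532
finger_force: 30.0
```

Request:
step_arm(
  commands=[0,0,0,0,0,-0.6,0,0,0,0,0,-0.6,0,0,0,0,0,-0.6,0,0,0,0,0,-0.6,0,0,0,0,0,-0.6],
)

```text
t: 18.85
eef_pos: [0.4863, -0.1515, 0.1383]
ee_rot: [-0.401, -3.112, -0.0]
ft_force: [-13.2, -1.5, 12.5]
opening: 0.0534
finger_force: 30.0
```

Request:
step_arm(
  commands=[0,0,0,0,0,0,0,0,0,0,0,0,0,0,0,0,0,0,0,0,0,0,0,0,0,0,0,0,0,0],
)

```text
t: 19.35
eef_pos: [0.4864, -0.1517, 0.1383]
ee_rot: [-0.405, -3.111, 0.0]
ft_force: [-13.0, -1.6, 11.3]
opening: 0.0535
finger_force: 30.0
```

```bash
python3 g.py 0.4883 -0.1518 0.1387; python3 -c "
from workcell import robot;print(robot.get_obs()['ft_torque'])"
```

```text
19.35 [ 0.4864 -0.1517  0.1383] yaw_y 75.1651817893907 q [-0.4313  0.4301  1.9214 -0.0018  0.7938 -1.7419] F [-12.9825  -1.6255  11.2742] 0.05347166226940092 30.00182115705684
units [-0.0737  0.0147 -0.0161]
[[-0.9667  0.256  -0.004 ]
 [ 0.256   0.9667  0.0004]
 [ 0.0039 -0.0006 -1.    ]]
[-0.33642343  1.94939623  0.15802302]
```

Request:
step_arm(
  commands=[0.05,0,0,0,0,0,0.05,0,0,0,0,0,0,0,-0.2,0,0,0,0,0,-0.2,0,0,0,0,0,-0.1,0,0,0],
)

```text
t: 19.85
eef_pos: [0.4856, -0.151, 0.1509]
ee_rot: [-0.406, -3.114, -0.0]
ft_force: [-0.9, -1.2, -2.1]
opening: 0.0537
finger_force: 30.0
```

Request:
step_arm(
  commands=[0,0,-0.2,0,0,0,0,0,-0.2,0,0,0,0,0,0,0,0,0,0,0,0,0,0,0,0,0,0,0,0,0],
)

```text
t: 20.35
eef_pos: [0.4858, -0.151, 0.1608]
ee_rot: [-0.407, -3.115, -0.0]
ft_force: [-1.3, -0.4, -0.4]
opening: 0.0535
finger_force: 30.0
```

```bash
python3 g.py 0.4875 -0.1517 0.215
```

```text
20.35 [ 0.4858 -0.151   0.1608] yaw_y 75.12804849461716 q [-0.4313  0.3958  1.9025  0.      0.8435 -1.7425] F [-1.3061 -0.3736 -0.3861] 0.053497724664315766 29.999757867772132
units [-0.0708 -0.0091 -2.1697]
[[-0.9665  0.2567 -0.0001]
 [ 0.2567  0.9665  0.0001]
 [ 0.0002  0.0001 -1.    ]]
```

Request:
step_arm(
  commands=[0,0,-0.5,0,0,0,0,0,-0.6,0,0,0,0,0,-0.7,0,0,0,0,0,-0.7,0,0,0,0,0,-0.5,0,0,0],
)

```text
t: 20.85
eef_pos: [0.486, -0.1511, 0.2367]
ee_rot: [0.406, 3.115, -0.0]
ft_force: [-0.0, -0.1, -1.1]
opening: 0.0535
finger_force: 30.0
```

Request:
step_arm(
  commands=[0,0,0,0,0,0,0,0,0,0,0,0,0,0,0,0,0,0,0,0,0,0,0,0,0,0,0,0,0,0],
)

```text
t: 21.35
eef_pos: [0.4858, -0.1511, 0.2354]
ee_rot: [-0.406, -3.114, -0.0]
ft_force: [-0.3, -0.3, -0.1]
opening: 0.0532
finger_force: 30.0
```

```bash
python3 g.py 0.488 -0.152 0.236; python3 - <<'E'
from h import *
from workcell import get_image
S=get_image("side")[:,:,::-1]
cv2.imwrite("pics/crop5.png",cv2.resize(S[110:340,170:450],(700,575)))
E
```

```text
21.35 [ 0.4858 -0.1511  0.2354] yaw_y 75.1333166902004 q [-0.4314  0.3032  1.8112 -0.0001  1.0279 -1.7427] F [-0.3475 -0.3482 -0.0827] 0.05324712669958014 29.99972977442667
units [-0.0956 -0.0133 -0.0254]
[[-0.9665  0.2566 -0.0008]
 [ 0.2566  0.9665  0.0003]
 [ 0.0008  0.0001 -1.    ]]
```

View pics/crop5.png

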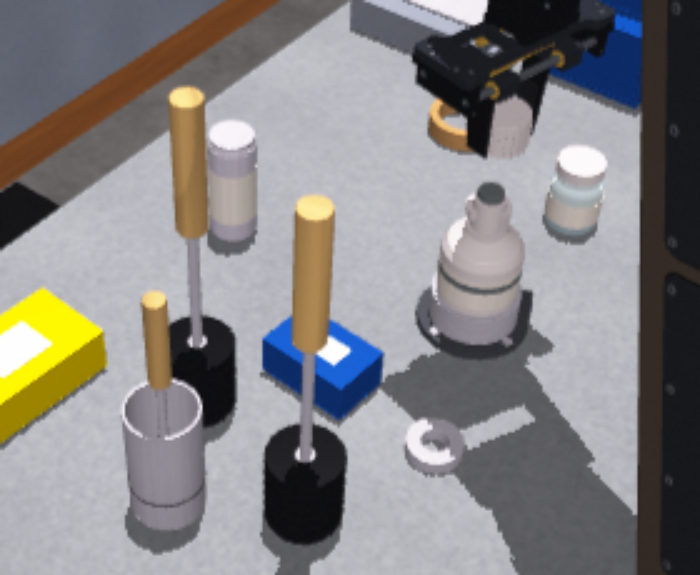

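The picture shows the cap in the gripper at (505,125), level above the open mouth at (490,195). The brush stands in the beaker, with its top at (153,300). I'm handing the job in.

```bash
python3 -c "
from workcell import job;print(job.close_job())"
```

```text
the job is handed in; nothing more can be done
None
```

I scrubbed the beaker with two full strokes of about 5.7 cm, left the brush standing in it, opened the bottle, and handed the job in with the cap held level about 6 cm above the mouth; the verdict was not shown.

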